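# Clear the welding fixture onto the tin stack and present the lever

### The arm

A 7-joint arm with a two-finger parallel gripper is mounted at the origin on the work surface. World frame = base frame: x ahead of the robot, y to its left, z up, the work surface at z = 0. Lengths are in m, angles in rad, forces in N, time in s.
With the tool pointing down it reaches from about 0.4 to 0.85 m from the base axis. Payload 10.4 kg.
Tool frame: the origin (TCP) lies midway between the tips of the shut fingers; the grasp point (between the pads) lies 19 mm behind it; z points along the fingers, y is the line along which they close (so a half turn about z gives the same grasp; the last joint's range is limited). The gripper opens to 87 mm and grips with 3 to 60 N. Pads are 19 mm wide; open, the fingers measure 117 mm over their backs; the gripper's body (75 mm by 190 mm) begins 51 mm behind the grasp point.
Start: joints at [-1.154, 0.332, -0.065, 1.46, 0.022, 1.35, -0.088], TCP at [0.266, 0.566, 0.223] pointing down, gripper open.
Joint ranges: [-2.6, 2.6], [-0.5, 2.12], [-1.47, 1.34], [0.16, 2.42], [-1.27, 4.41], [0.06, 2.06], [-2.6, 2.6]. Speed limits (rad/s): [2.22, 2.22, 2.79, 2.79, 3.14, 3.14, 3.14].

### API

Orientations are given as a unit quaternion [x, y, z, w].
In Python, from bench import sensors, eyes, order gives the robot as it stands.
- The arm moves only by the tool arm_command, never from a script. Its argument "steps" is a list of rows, each an object with "rot": the turn, a rotation vector about the world's x, y, z in degrees, a list of three; "slide": the shift along the world's x, y, z in m, a list of three; "grip": the opening, from 0 (shut) to 1 (fully open). A call has exactly 8 rows; each row shifts and turns the commanded pose from where the row before left it; what a row does not reach is not made up. A row lasts 1/8 s, in which the tool goes at most 62.5 mm and 10.7 degrees, less where a joint would pass 70% of its speed; a pose out of reach is approached as far as the arm can. A call with a gripper value outside its range is refused whole. The fingers move at their own pace and stop on an object; "newtons" is the grip in N (left out, the last holds). Time passes only in rows, so rows that do not move let the fingers close, or fill a call up. It gives the time, the measured TCP pose, the force, the opening and the grip force at its end, in the units of the state.
- sensors.read_state(): the state, without advancing time (a new reading comes with each control period).
- eyes.camera(name): name is "scene" or "top" or "wrist"; returns a dict with "pixels" (400x640x3 uint8, red, green, blue), "intrinsics" (3x3 intrinsics, pixels), "k1" (the pictures are not rectified: a ray, as slopes to the right and down, at radius r is drawn at 1 + k1 r^2 times it, then the intrinsics apply), "pose" (4x4, takes a point from camera to world coordinates). Camera axes: x right, y down, z forward; pixel columns grow to the right and rows downward; lengths in m; the calibration is good to about 2 mm. A picture is of the moment at which its call begins. There is no depth.
- order.close_job(): hands the job in; it is judged then, once.
Trained networks look in a picture, given as the dict that the camera call returned (one of the last four; its "shot" number tells which), for a name from the list of things; names that differ only in an ending like _2 or _b are one class to them, and where a whole thing is asked for, a point or a joint stands for the part that bears it (a point fixed in the world has none). Each returns a list of dicts, best first, with "conf" (0 to 1); they miss things now and then, are a little off and sometimes report something else, mostly with a low value. They report only what shows in the picture. A call takes as long as a camera call.
- eyes.look_for(name, picture): "bbox" ([left, top, right, bottom] in pixels, round what is visible of it).
The state is a dict: "time": time; "joint_positions": joint angles; "joint_vel": joint speeds; "joint_torque": joint torques, N m; "ee_pos": TCP position; "eef_rot": TCP orientation; "ft_force": force on the tool from outside, world axes, zero at the start; "torque": the same for the moment, N m; "width": finger opening in m; "grip_force": force on a finger pad.
Only numpy, scipy, OpenCV 4.12 (cv2) and the standard library are available. Lean on these libraries where they do the work, as an engineer would, in place of code of your own. Each camera call takes 0.05 s, during which the arm holds its last target. There are 200 camera calls.

### The job

Clear the two closed tins off the welding fixture by stacking them squarely on the green tin, red first and yellow on top, each released before you go on. Then lift the blue lever by its balance point, level, and hold it level and still about 8 cm above the fixture plate, with its big hub straight above the brass pin and its small eye straight above the yellow fork. Finish while still holding it there: do not set it down, and leave the other things on the bench alone.

Things in the scene. Friction and masses are not known exactly. Their poses are not given: they have to be found in the camera images.
- lever: Blue cast-aluminium lever, 230 mm long, 0.36-0.58 kg, lying on the bench. A straight bar (18 mm wide, from 10 to 34 mm above the underside) joins a big hub (52 mm across, 44 high, 20 mm bore) to a small eye (28 mm across, 44 high). Balance point: on the bar, 60 mm from the hub axis, 130 mm from the eye axis. Origin: balance point, at underside height. x from hub to eye, z up.
- lever_hub (a point): On the axis of the lever's big hub, at the height of the lever's underside.
- lever_eye (a point): On the axis of the lever's small eye, at the height of the lever's underside; 190 mm from the hub axis.
- fixture: Fixed dark steel plate 240 x 100 mm, 12 mm thick; an upright brass pin (16 mm across, 20 high) near one end, a yellow fork (two blocks, 24 high) near the other. The two tins stand on it between them, about 80 mm apart, long sides along the plate. Origin: centre of the underside, x along the plate from pin to fork, z up.
- fixture_pin (a point): Foot of the brass pin, on its axis, at the plate's top face (12 mm above the bench).
- fixture_fork (a point): Middle between the two yellow fork blocks, at the plate's top face; 190 mm from the pin.
- tin_green: Closed green tin, 70 mm (x) by 52 mm (y) by 38 mm high, 0.35 kg, standing alone on the bench: the foot of the stack. Origin at the centre of its underside.
- tin_red: Closed red tin of the same size, 70 x 52 x 38 mm, about 0.18 kg, flat top, on the fixture plate. Origin at the centre of its underside, x along the long side.
- tin_yellow: Closed yellow tin of the same size, 70 x 52 x 38 mm, about 0.18 kg, on the fixture plate beside the red one. Origin at the centre of its underside, x along the long side.
- tape: Roll of pale tape, 90 mm across, 24 mm high, lying flat about 125 mm from the green tin. Leave alone. Origin at the centre of its underside.
- jar: Glass jar with a red cap, 60 mm across, 85 mm high, at the far side of the bench. Leave alone. Origin at the centre of its underside.
- can: Blue can with a paper label, 66 mm across, 110 mm high, at the far side of the bench. Leave alone. Origin at the centre of its underside.
- wrench: Steel wrench lying at the far side of the bench between jar and can. Leave alone.
- screwdriver: Screwdriver lying on the bench near the robot, to its left. Leave alone.
- offcut: Pale wooden offcut, 120 x 45 x 30 mm, lying on the robot's right. Leave alone. Origin at the centre of its underside.

How it is judged:
On the way, in this order (a step that is already met when the one before it is completed fails the run):
1. the red tin stands squarely on the green one, released (height (world z) of tin_green below 0.008 m and angle between each of tin_green, tin_red's own z axis and vertical below 0.06 rad and horizontal distance between tin_red and tin_green below 0.012 m and angle between the x axis of tin_red and the x axis of tin_green, either way round below 0.15 rad and z of tin_red in the frame of tin_green between 0.033 and 0.043 m and linear speed of tin_red below 0.03 m/s and contact force between the fingers and tin_red below 0.1 N), for 0.2 s.
2. the yellow tin stands squarely on the red one, released (all of step 1 and horizontal distance between tin_yellow and tin_red below 0.012 m and angle between the x axis of tin_yellow and the x axis of tin_red, either way round below 0.15 rad and z of tin_yellow in the frame of tin_red between 0.033 and 0.043 m and angle between tin_yellow's own z axis and vertical below 0.06 rad and linear speed of tin_yellow below 0.03 m/s and contact force between the fingers and tin_yellow below 0.1 N), for 0.2 s.
3. the lever is lifted clear of the bench, level, by its balance point (contact force between the fingers and lever above 1 N and horizontal distance between the grasp point and lever below 0.025 m and height (world z) of lever above 0.04 m and angle between lever's own z axis and vertical below 0.12 rad), for 0.2 s.
At the end, for the whole second after the job is handed in: Red tin on green, yellow on red, each within 12 mm of centre, 0.15 rad of square, released. Lever still in the grip, held within 25 mm of balance, level to 0.09 rad, underside 55-105 mm over the plate, hub within 15 mm of the pin axis, eye within 20 mm of the fork, carried by the gripper only (all of step 2 and contact force between the fingers and lever above 1 N and horizontal distance between the grasp point and lever below 0.025 m and angle between lever's own z axis and vertical below 0.09 rad and linear speed of lever below 0.03 m/s and angular speed of lever below 0.2 rad/s and z of lever in the frame of fixture_pin between 0.055 and 0.105 m and horizontal distance between lever_hub and fixture_pin below 0.015 m and horizontal distance between lever_eye and fixture_fork below 0.02 m and contact force between lever and fixture below 0.1 N and contact force between lever and tin_green below 0.1 N and contact force between lever and tin_red below 0.1 N and contact force between lever and tin_yellow below 0.1 N); the arm keeps its last pose, push and grip.
It fails at once if another thing on the bench is disturbed (shifted more than 30 mm) (distance of any of tape, jar, can, wrench, screwdriver, offcut from where it was at the start of the episode above 0.03 m).
It fails at once if the lever is tipped (more than 0.35 rad) (angle between lever's own z axis and vertical above 0.35 rad).
It also fails if it takes over 72 s, if anything falls off the work surface, if the arm or the gripper's body presses on something with over 40 N, if the wrist force passes 120 N, or if a joint passes its speed limit or range.

## Working session

There is one attempt and no reset: what is moved stays moved. The work goes in short steps, Python scripts to look and compute and a tool call to move; the robot and the scene stay as the last step left them, time stands still between calls to the robot, and variables do not carry over. Pictures are saved under pics/ and viewed, at most 10 in all, crops included, and the job is handed in when it is done.

Besides the shell and the picture viewer there is one more tool, called after ">>>" as name(argument=value, ...) on one line, values as JSON. arm_command: Moves the arm, as the interface text tells. Its arguments: {"type":"object","properties":{"steps":{"type":"array","items":{"type":"object","properties":{"rot":{"type":"array","items":{"type":"number"}},"slide":{"type":"array","items":{"type":"number"}},"grip":{"type":"number"}}}},"newtons":{"type":"number"}},"required":["steps"]}

```bash
mkdir -p pics
python3 - <<'E'
from bench import sensors, eyes
import cv2,json
s=sensors.read_state();print({k:(v if not hasattr(v,'tolist') else v.tolist()) for k,v in s.items() if k in('time','ee_pos','eef_rot','width')})
for n in("top","scene"):
    p=eyes.camera(n);cv2.imwrite(f'pics/{n}0.png',p['pixels'][:,:,::-1])
    print(n,p['intrinsics'],p['k1'],p['pose'])
    for t in ['lever','fixture','tin_green','tin_red','tin_yellow','tape','screwdriver','offcut']:
        print(t,[(d['conf'],d['bbox']) for d in eyes.look_for(t,p)[:1]])
E
```

```text
{'time': 0.0, 'ee_pos': [0.26593674610008156, 0.5651941196663817, 0.2217699329869288], 'eef_rot': [0.2181435266810829, 0.9759164610365557, -0.0006691834655886869, -0.00012263161838949749], 'width': 0.08693557924109889}
top [[376.46497855   0.         316.1105508 ]
 [  0.         376.46497855 196.75297161]
 [  0.           0.           1.        ]] -0.06082472048779322 [[-0.02191171 -0.99131677  0.129657    0.43129455]
 [-0.99906158  0.02655791  0.03421452 -0.09071699]
 [-0.03736085 -0.12878563 -0.99096843  1.02452609]
 [ 0.          0.          0.          1.        ]]
lever [(0.9, [276.9, 160.3, 300.0, 248.3])]
fixture []
tin_green [(0.93, [386.2, 176.9, 415.4, 208.2])]
tin_red [(0.62, [186.2, 191.6, 211.0, 222.7])]
tin_yellow [(0.64, [283.6, 99.7, 306.4, 164.4])]
tape [(0.68, [376.3, 137.4, 409.8, 167.9])]
screwdriver [(0.75, [221.4, 113.4, 252.3, 145.0])]
offcut [(0.59, [443.7, 174.6, 473.9, 223.1])]
scene [[400.43199704   0.         318.98147772]
 [  0.         400.43199704 191.14044992]
 [  0.           0.           1.        ]] -0.020715162376414503 [[-0.86762977  0.42860852 -0.25201851  0.86336399]
 [ 0.4971913   0.74339963 -0.44739     0.44532329]
 [-0.0044047  -0.51347029 -0.85809607  1.04629813]
 [ 0.          0.          0.          1.        ]]
lever [(0.84, [310.6, 189.9, 376.3, 247.0])]
fixture [(0.59, [356.9, 243.1, 444.4, 324.7])]
tin_green [(0.68, [277.5, 134.2, 300.0, 156.5])]
tin_red [(0.67, [371.8, 270.4, 404.3, 302.0])]
tin_yellow [(0.68, [352.0, 242.4, 443.1, 325.0])]
tape [(0.56, [243.1, 154.3, 273.7, 178.3])]
screwdriver [(0.89, [394.1, 220.5, 444.1, 248.5])]
offcut [(0.78, [249.5, 99.8, 289.7, 127.4])]
```

Run:
```python
import cv2
a=cv2.imread('pics/top0.png')[80:280,140:500];cv2.imwrite('pics/top0c.png',cv2.resize(a,None,fx=2.2,fy=2.2,interpolation=cv2.INTER_CUBIC))
a=cv2.imread('pics/scene0.png')[90:340,220:480];cv2.imwrite('pics/scene0c.png',cv2.resize(a,None,fx=2.4,fy=2.4,interpolation=cv2.INTER_CUBIC))
```

```text
(no output)
```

View pics/top0c.png

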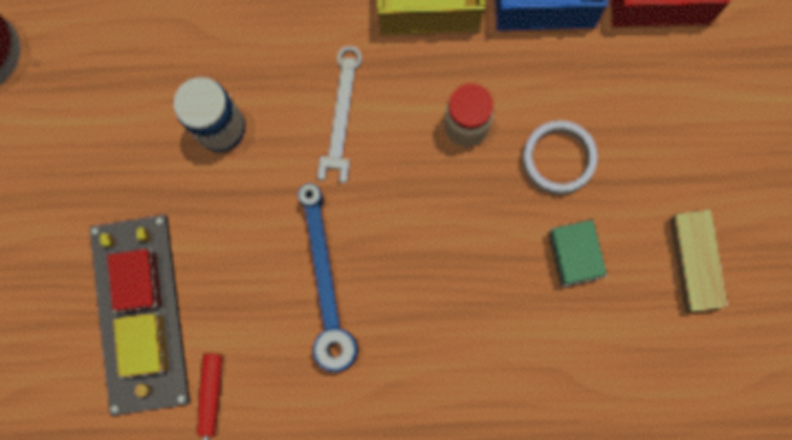

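View pics/scene0c.png

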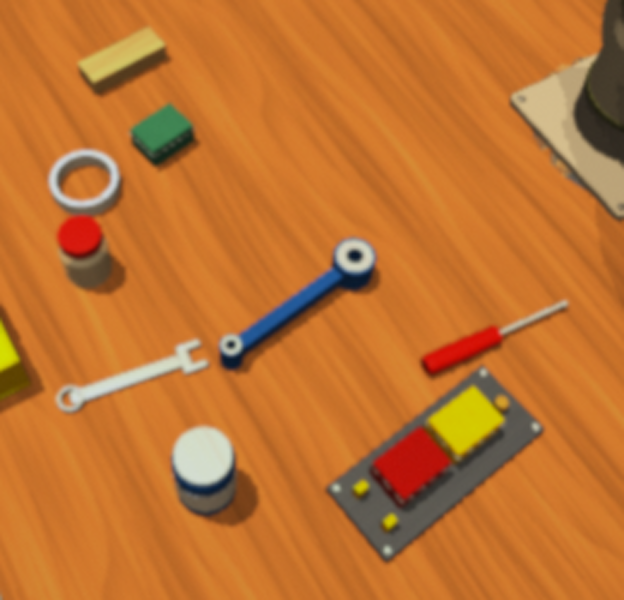

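The top view shows the plate at crop (95–185, 215–410), with the fork at the top, the pin at (141,390), red at (131,280) and yellow at (138,345). The lever hub is at (335,350), its eye at (310,195), and the green tin at (577,252). The scene view shows the same layout.

```bash
cat > h.py <<'E'
import numpy as np, cv2
from scipy.optimize import minimize
def w(p,uv,z):
    n=cv2.undistortPoints(np.array(uv,float).reshape(-1,1,2),p['intrinsics'],np.array([p['k1'],0,0,0.]))[:,0]
    P=np.array(p['pose']);d=np.c_[n,np.ones(len(n))]@P[:3,:3].T
    return (P[:3,3]+d*((z-P[2,3])/d[:,2:]))[:,:2]
def proj(p,X):
    P=np.linalg.inv(np.array(p['pose']));
    return cv2.projectPoints(np.array(X,float),cv2.Rodrigues(P[:3,:3])[0],P[:3,3],p['intrinsics'],np.array([p['k1'],0,0,0.]))[0][:,0]
HUE={'green':[(45,90)],'red':[(0,5),(174,180)],'yellow':[(24,36)],'blue':[(100,125)]}
def mask(p,c,box,smin=110,vmin=30):
    h=cv2.cvtColor(p['pixels'],cv2.COLOR_RGB2HSV);m=np.zeros(h.shape[:2],np.uint8)
    for a,b in HUE[c]: m|=cv2.inRange(h,(a,smin,vmin),(b,255,255))
    r=np.zeros_like(m);x0,y0,x1,y1=map(int,box);r[y0:y1,x0:x1]=m[y0:y1,x0:x1]
    n,l,s,_=cv2.connectedComponentsWithStats(r)
    return (l==1+np.argmax(s[1:,4])).astype(float)
def box8(x,y,t,z0,dims=(.07,.052,.038)):
    c,s=np.cos(t),np.sin(t)
    return [[x+c*a-s*b,y+s*a+c*b,z] for a in(-dims[0]/2,dims[0]/2) for b in(-dims[1]/2,dims[1]/2) for z in(z0,z0+dims[2])]
def fit(views,x0,z0,dims=(.07,.052,.038)):
    """views: list of (picture, mask). silhouette fit of a box -> x,y,yaw,cost"""
    def cost(q):
        c=0
        for p,m in views:
            r=np.zeros((1600,2560),np.uint8)
            cv2.fillConvexPoly(r,np.round(cv2.convexHull(((proj(p,box8(*q,z0,dims))+.5)*4-.5).astype(np.float32))).astype(int),1)
            a=cv2.resize(r.astype(np.float32),(640,400),interpolation=cv2.INTER_AREA)
            c+=np.abs(a-m).sum()/m.sum()
        return c
    best=None
    for dt in(-.15,0,.15):
        S=[x0]+[np.add(x0,d) for d in([.012,0,0],[0,.012,0],[0,0,.15])]
        S=np.array(S)+[0,0,dt]
        o=minimize(cost,S[0],method='Nelder-Mead',options=dict(initial_simplex=S,xatol=2e-4,fatol=1e-4,maxfev=150))
        if best is None or o.fun<best.fun: best=o
    return np.r_[best.x,best.fun/len(views)]
E
python3 - <<'E'
from h import *
from bench import eyes
np.set_printoptions(precision=4,suppress=True)
t=eyes.camera('top');s=eyes.camera('scene')
T=lambda l:[(140+a/2.2,80+b/2.2) for a,b in l]; S=lambda l:[(220+a/2.4,90+b/2.4) for a,b in l]
z=dict(hub=.044,eye=.044,pin=.032,f1=.036,f2=.036)
tp=dict(hub=(335,350),eye=(310,195),pin=(141,390),f1=(105,240),f2=(141,234))
sp=dict(hub=(355,256),eye=(232,345),pin=(503,402),f1=(390,521),f2=(361,487))
for k in z: print(k,w(t,T([tp[k]]),z[k]),w(s,S([sp[k]]),z[k]))
print('screws',w(t,T([(95,231),(160,221),(182,400),(114,409)]),.012),w(s,S([(387,551),(336,488),(483,373),(536,427)]),.012))
for c,tc,tb,sb,z0 in(('green',(577,252),(380,170,425,215),(265,125,310,165),0),('red',(131,278),(182,185,215,225),(368,265,412,302),.012),('yellow',(138,345),(182,218,220,256),(392,250,435,285),.012)):
    x=w(t,T([tc]),z0+.038)[0]; mt=mask(t,c,tb);ms=mask(s,c,sb)
    print(c,x,mt.sum(),ms.sum())
    for v in([(t,mt)],[(s,ms)],[(t,mt),(s,ms)]): print('  ',fit(v,[*x,0.1],z0))
E
```

```text
hub [[0.4503 0.0076]] [[0.4556 0.0096]]
eye [[0.6377 0.0354]] [[0.6422 0.0378]]
pin [[0.4072 0.2445]] [[0.4113 0.2453]]
f1 [[0.5909 0.2912]] [[0.5971 0.2923]]
f2 [[0.5971 0.2459]] [[0.6035 0.2471]]
screws [[0.6067 0.3137]
 [0.617  0.2299]
 [0.3938 0.1998]
 [0.3841 0.285 ]] [[0.6114 0.3132]
 [0.6215 0.2297]
 [0.4004 0.2012]
 [0.3886 0.2838]]Traceback (most recent call last):
  File "<stdin>", line 12, in <module>
  File "h.py", line 16, in mask
    return (l==1+np.argmax(s[1:,4])).astype(float)
                 ~~~~~~~~~^^^^^^^^^
    return _wrapfunc(a, 'argmax', axis=axis, out=out, **kwds)
    return bound(*args, **kwds)
ValueError: attempt to get argmax of an empty sequence
```

Run:
```python
from h import *
from bench import eyes
np.set_printoptions(precision=4,suppress=True)
t=eyes.camera('top');s=eyes.camera('scene')
h=cv2.cvtColor(t['pixels'],cv2.COLOR_RGB2HSV);print(h[194,402],h[207,199],h[237,203])
h=cv2.cvtColor(s['pixels'],cv2.COLOR_RGB2HSV);print(h[145,287],h[152,290])
HUE['green']=[(40,99)]
T=lambda l:[(140+a/2.2,80+b/2.2) for a,b in l]
for c,tc,tb,sb,z0,sm in(('green',(577,252),(380,170,425,215),(265,125,310,165),0,60),('red',(131,278),(182,185,215,225),(368,265,412,302),.012,110),('yellow',(138,345),(182,218,220,256),(392,250,435,285),.012,110)):
    x=w(t,T([tc]),z0+.038)[0]; mt=mask(t,c,tb,sm);ms=mask(s,c,sb,sm)
    print(c,x,mt.sum(),ms.sum())
    for v in([(t,mt)],[(s,ms)],[(t,mt),(s,ms)]): print('  ',fit(v,[*x,0.1],z0))
```

```text
[ 68  93 131] [  1 199 151] [ 29 177 170]
[ 68 132 133] [66 85 45]
green [ 0.5602 -0.2837] 489.0 358.0
   [ 0.5631 -0.2878  0.2172  0.2486]
   [ 0.5682 -0.2905  0.0917  0.3444]
   [ 0.5626 -0.2889  0.2709  0.3063]
red [0.5414 0.2525] 560.0 640.0
   [0.5425 0.2565 0.103  0.1585]
   [0.5444 0.2524 0.1384 0.0796]
   [0.5428 0.2535 0.1434 0.1621]
yellow [0.4609 0.2427] 519.0 508.0
   [0.463  0.2471 0.0903 0.2634]
   [0.4589 0.2393 0.1812 0.2833]
   [0.4633 0.2443 0.0902 0.3255]
```

>>> arm_command(steps=[{"slide":[0.03,-0.04,0.02],"rot":[0,0,8],"grip":1},{"slide":[0.03,-0.05,0.02],"rot":[0,0,8],"grip":1},{"slide":[0.03,-0.05,0.02],"rot":[0,0,8],"grip":1},{"slide":[0.03,-0.05,0.02],"rot":[0,0,8],"grip":1},{"slide":[0.03,-0.045,0],"grip":1},{"slide":[0.03,-0.04,0],"grip":1},{"slide":[0.02,-0.04,0],"grip":1},{"grip":1}])

```text
schema error: expected keys rot, slide, grip
```

```bash
cat > snap.py <<'E'
import sys; from h import *; from bench import eyes,sensors
np.set_printoptions(precision=4,suppress=True)
p=eyes.camera('wrist'); cv2.imwrite(f'pics/{sys.argv[1]}.png',p['pixels'][:,:,::-1]); np.save(f'pics/{sys.argv[1]}.npy',p,allow_pickle=True)
s=sensors.read_state();print(s['time'],s['ee_pos'],s['eef_rot'],s['width']);print(p['intrinsics'],p['k1'],p['pose'])
E
python3 snap.py w1
```

```text
1.15 [0.2661 0.5655 0.2226] [ 0.2181  0.9759  0.     -0.    ] 0.08715432424647113
[[307.2152   0.     316.8456]
 [  0.     307.2152 202.6646]
 [  0.       0.       1.    ]] -0.04800633552380175 [[ 0.4261  0.8681  0.2547  0.1968]
 [ 0.9047 -0.4086 -0.1208  0.5983]
 [-0.0008  0.2819 -0.9594  0.3846]
 [ 0.      0.      0.      1.    ]]
```

View pics/w1.png

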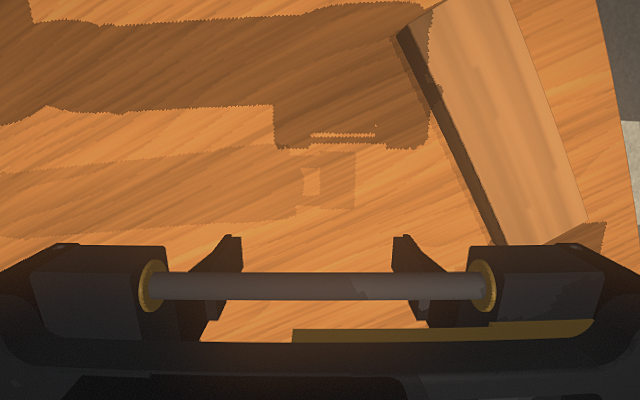

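The move was refused because every row needs all three keys. The wrist view shows only bench, the offcut-coloured base area and the fingers.

>>> arm_command(steps=[{"slide":[0.03,-0.04,0.01],"rot":[0,0,8],"grip":1},{"slide":[0.04,-0.045,0.01],"rot":[0,0,8],"grip":1},{"slide":[0.04,-0.045,0],"rot":[0,0,8],"grip":1},{"slide":[0.04,-0.045,0],"rot":[0,0,8],"grip":1},{"slide":[0.04,-0.045,0],"rot":[0,0,0],"grip":1},{"slide":[0.04,-0.045,0],"rot":[0,0,0],"grip":1},{"slide":[0.04,-0.035,0],"rot":[0,0,0],"grip":1},{"slide":[0.015,-0.01,0],"rot":[0,0,0],"grip":1}])

```text
time: 2.15
ee_pos: [0.5534, 0.2519, 0.2426]
eef_rot: [-0.057, 0.998, -0.001, 0.0]
ft_force: [-0.7, -0.2, 0.1]
width: 0.0871
grip_force: 0.0
```

```bash
python3 snap.py w2
```

```text
2.2 [0.5539 0.2519 0.2423] [-0.0568  0.9984 -0.0007  0.0003] 0.08694545100550159
[[307.2152   0.     316.8456]
 [  0.     307.2152 202.6646]
 [  0.       0.       1.    ]] -0.04800633552380175 [[-0.113   0.9532  0.2805  0.4772]
 [ 0.9936  0.109   0.0296  0.2433]
 [-0.0024  0.282  -0.9594  0.4046]
 [ 0.      0.      0.      1.    ]]
```

View pics/w2.png

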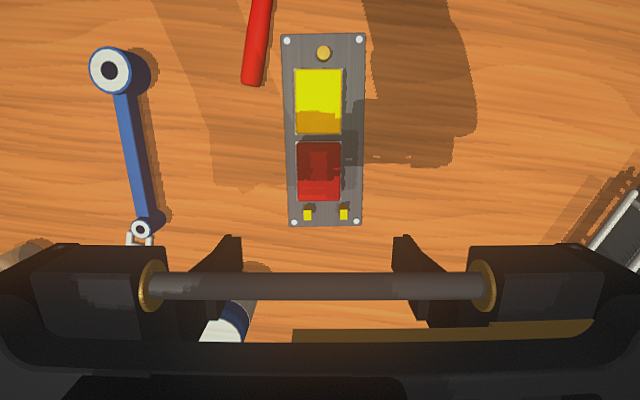

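Wrist view: pin (323,53), fork blocks (307,214) and (344,214), yellow top (318,100), red (318,170), lever hub (110,70), eye (141,229).

Run:
```python
from h import *
np.set_printoptions(precision=4,suppress=True)
p=np.load('pics/w2.npy',allow_pickle=True).item()
print('pin',w(p,[(323.5,52)],.032),'forks',w(p,[(307,214),(344,213)],.034),'scr',w(p,[(286,41),(359,39.5),(356,221),(294,222)],.012),'lev',w(p,[(110,70),(141,229.5)],.044))
for c,b,x in(('red',(285,138,350,210),(.54,.255)),('yellow',(285,60,355,140),(.463,.245))):
    m=mask(p,c,b,110,30); ys,xs=np.nonzero(m);print(c,m.sum(),xs.min(),xs.max(),ys.min(),ys.max(),fit([(p,m)],[*x,.1],.012))
```

```text
pin [[0.4111 0.2424]] forks [[0.6019 0.244 ]
 [0.5952 0.2905]] scr [[0.4005 0.1974]
 [0.3892 0.2818]
 [0.6117 0.3111]
 [0.6227 0.2277]] lev [[0.4551 0.0068]
 [0.6437 0.035 ]]
red 1574.0 297 340 151 200 [0.5546 0.2532 0.1062 0.7373]
yellow 1940.0 295 340 69 118 [0.4663 0.2423 0.146  0.6122]
```

```bash
cat >> h.py <<'E'
HUE.update(red=[(0,10),(168,180)],yellow=[(15,38)])
E
python3 - <<'E'
from h import *
np.set_printoptions(precision=4,suppress=True)
p=np.load('pics/w2.npy',allow_pickle=True).item()
h=cv2.cvtColor(p['pixels'],cv2.COLOR_RGB2HSV);print(h[136:206:4,318].tolist(),h[104:136:4,318].tolist())
for c,b,x in(('red',(290,138,350,206),(.54,.255)),('yellow',(288,63,355,140),(.463,.245))):
    m=mask(p,c,b,90,20); ys,xs=np.nonzero(m);print(c,m.sum(),xs.min(),xs.max(),ys.min(),ys.max(),fit([(p,m)],[*x,.1],.012))
    print(proj(p,box8(*x,.1,.012)).round().tolist())
E
```

```text
[[18, 68, 82], [11, 152, 87], [7, 188, 115], [7, 188, 118], [5, 196, 139], [5, 197, 141], [4, 195, 140], [5, 194, 139], [4, 196, 139], [5, 194, 139], [4, 195, 140], [4, 199, 156], [3, 206, 181], [3, 204, 200], [3, 201, 183], [3, 207, 208], [3, 205, 180], [13, 38, 127]] [[31, 240, 222], [31, 244, 222], [20, 232, 201], [21, 237, 203], [21, 230, 202], [21, 227, 202], [21, 227, 202], [21, 238, 183]]
red 2588.0 296 340 140 200 [0.5442 0.2518 0.1228 0.0682]
[[301.0, 136.0], [299.0, 139.0], [342.0, 137.0], [345.0, 139.0], [301.0, 190.0], [299.0, 198.0], [340.0, 191.0], [343.0, 199.0]]
yellow 3081.0 294 341 68 134 [0.4653 0.2419 0.1098 0.0285]
[[299.0, 70.0], [297.0, 65.0], [343.0, 71.0], [345.0, 66.0], [299.0, 130.0], [297.0, 132.0], [341.0, 131.0], [343.0, 132.0]]
```

>>> arm_command(steps=[{"slide":[-0.0097,0,-0.04],"rot":[0,0,0.6],"grip":1},{"slide":[0,0,-0.05],"rot":[0,0,0],"grip":1},{"slide":[0,0,-0.05],"rot":[0,0,0],"grip":1},{"slide":[0,0,-0.04],"rot":[0,0,0],"grip":1},{"slide":[0,0,-0.03],"rot":[0,0,0],"grip":1},{"slide":[0,0,-0.0123],"rot":[0,0,0],"grip":1},{"slide":[0,0,0],"rot":[0,0,0],"grip":1},{"slide":[0,0,0],"rot":[0,0,0],"grip":0.7}], newtons=15)

```text
time: 3.2
ee_pos: [0.5421, 0.2564, 0.0218]
eef_rot: [-0.065, 0.998, 0.001, 0.001]
ft_force: [0.4, -0.3, 0.1]
width: 0.0824
grip_force: 0.0
```

>>> arm_command(newtons=15, steps=[{"slide":[0,0,0],"rot":[0,0,0],"grip":0.3},{"slide":[0,0,0],"rot":[0,0,0],"grip":0.3},{"slide":[0,0,0],"rot":[0,0,0],"grip":0.3},{"slide":[0,0,0],"rot":[0,0,0],"grip":0.3},{"slide":[0,0,0],"rot":[0,0,0],"grip":0.3},{"slide":[0,0,0],"rot":[0,0,0],"grip":0.3},{"slide":[0,0,0.01],"rot":[0,0,0],"grip":0.3},{"slide":[0,0,0.02],"rot":[0,0,0],"grip":0.3}])

```text
time: 4.2
ee_pos: [0.5406, 0.2557, 0.0504]
eef_rot: [-0.065, 0.998, -0.0, -0.001]
ft_force: [-0.3, 0.3, -0.5]
width: 0.052
grip_force: 15.0
```

>>> arm_command(steps=[{"slide":[0,0,0.05],"rot":[0,0,0],"grip":0.3},{"slide":[0,-0.02,0.05],"rot":[0,0,0],"grip":0.3},{"slide":[0.01,-0.04,0.04],"rot":[0,0,0],"grip":0.3},{"slide":[0.01,-0.045,0.03],"rot":[0,0,0],"grip":0.3},{"slide":[0.01,-0.05,0.02],"rot":[0,0,0],"grip":0.3},{"slide":[0.01,-0.05,0],"rot":[0,0,0],"grip":0.3},{"slide":[0.01,-0.05,0],"rot":[0,0,0],"grip":0.3},{"slide":[0.01,-0.05,0],"rot":[0,0,0],"grip":0.3}])

```text
time: 5.2
ee_pos: [0.6015, -0.0507, 0.2419]
eef_rot: [-0.065, 0.998, 0.0, 0.001]
ft_force: [0.5, 0.3, -1.5]
width: 0.0518
grip_force: 15.0
```

>>> arm_command(steps=[{"slide":[0.01,-0.05,0],"rot":[0,0,0],"grip":0.3},{"slide":[0,-0.05,0],"rot":[0,0,0],"grip":0.3},{"slide":[0,-0.05,0],"rot":[0,0,0],"grip":0.3},{"slide":[0,-0.04,0],"rot":[0,0,0],"grip":0.3},{"slide":[0,-0.03,0],"rot":[0,0,0],"grip":0.3},{"slide":[0,-0.01,0],"rot":[0,0,0],"grip":0.3},{"slide":[0,0,0],"rot":[0,0,0],"grip":0.3},{"slide":[0,0,0],"rot":[0,0,0],"grip":0.3}])

```text
time: 6.2
ee_pos: [0.612, -0.2774, 0.2406]
eef_rot: [-0.066, 0.998, 0.001, 0.0]
ft_force: [0.2, 0.1, -0.8]
width: 0.052
grip_force: 15.0
```

```bash
python3 snap.py w3
```

```text
6.25 [ 0.612  -0.2775  0.2405] [-0.0657  0.9978  0.0005  0.0002] 0.05206870830236866
[[307.2152   0.     316.8456]
 [  0.     307.2152 202.6646]
 [  0.       0.       1.    ]] -0.04800633552380175 [[-0.1306  0.9512  0.2795  0.536 ]
 [ 0.9914  0.1254  0.0367 -0.2878]
 [-0.0001  0.2819 -0.9594  0.4025]
 [ 0.      0.      0.      1.    ]]
```

View pics/w3.png

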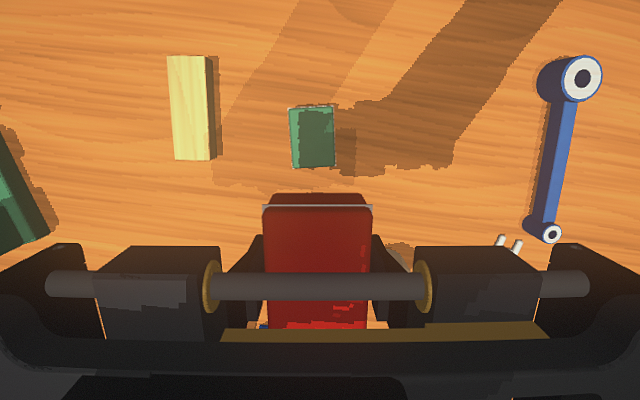

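Held red tin: rear top edge at row ~207 (cols 262–372). Green tin at (289–335, 103–168), lever at right.

Run:
```python
from h import *
np.set_printoptions(precision=4,suppress=True)
p=np.load('pics/w3.npy',allow_pickle=True).item()
HUE['green']=[(35,100)]
m=mask(p,'green',(275,95,350,180),60,20); ys,xs=np.nonzero(m);print(m.sum(),xs.min(),xs.max(),ys.min(),ys.max(),fit([(p,m)],[.56,-.285,.2],0))
e=w(p,[(262,207),(372,207)],.2688);print(e, e[0]-e[1],'lev',w(p,[(582,79),(552,234)],.044))
a=np.deg2rad(2*np.degrees(np.arctan2(.0657,.9978)));u=np.array([np.cos(a),np.sin(a)]);print('yaw',a,'tin c',e.mean(0)+.035*u, 'rel',(e.mean(0)+.035*u-[.612,-.2775]))
v=p['pixels'][180:215,317];print(v.tolist())
```

```text
2549.0 289 334 107 167 [ 0.5648 -0.2902  0.1898  0.0697]
[[ 0.5802 -0.3072]
 [ 0.5737 -0.2574]] [ 0.0066 -0.0498] lev [[0.4558 0.0055]
 [0.6426 0.0332]]
yaw 0.1314998953398504 tin c [ 0.6117 -0.2777] rel [-0.0003 -0.0002]
[[213, 135, 71], [214, 135, 71], [210, 134, 70], [211, 133, 68], [213, 134, 70], [214, 135, 71], [200, 126, 66], [205, 130, 69], [218, 138, 74], [215, 135, 70], [220, 140, 73], [229, 147, 77], [152, 93, 50], [93, 46, 29], [91, 40, 26], [95, 42, 28], [95, 43, 29], [94, 43, 27], [95, 44, 27], [95, 43, 26], [96, 46, 30], [96, 45, 30], [93, 39, 21], [90, 31, 16], [113, 100, 91], [159, 148, 136], [116, 77, 68], [93, 38, 24], [92, 39, 24], [93, 40, 27], [96, 40, 29], [104, 42, 28], [111, 42, 28], [119, 42, 27], [119, 41, 26]]
```

>>> arm_command(steps=[{"slide":[-0.02,-0.006,-0.02],"rot":[0,0,3.3],"grip":0.3},{"slide":[-0.027,-0.0067,-0.03],"rot":[0,0,0],"grip":0.3},{"slide":[0,0,-0.04],"rot":[0,0,0],"grip":0.3},{"slide":[0,0,-0.04],"rot":[0,0,0],"grip":0.3},{"slide":[0,0,-0.03],"rot":[0,0,0],"grip":0.3},{"slide":[0,0,-0.02],"rot":[0,0,0],"grip":0.3},{"slide":[0,0,0],"rot":[0,0,0],"grip":0.3},{"slide":[0,0,0],"rot":[0,0,0],"grip":0.3}])

```text
time: 7.25
ee_pos: [0.5653, -0.2923, 0.0617]
eef_rot: [-0.093, 0.996, -0.0, 0.001]
ft_force: [0.0, -0.0, -1.4]
width: 0.0519
grip_force: 15.0
```

>>> arm_command(steps=[{"slide":[0,0.002,-0.007],"rot":[0,0,0],"grip":0.3},{"slide":[0,0,-0.004],"rot":[0,0,0],"grip":0.3},{"slide":[0,0,-0.002],"rot":[0,0,0],"grip":0.3},{"slide":[0,0,-0.001],"rot":[0,0,0],"grip":0.3},{"slide":[0,0,0],"rot":[0,0,0],"grip":0.3},{"slide":[0,0,0],"rot":[0,0,0],"grip":0.3},{"slide":[0,0,0],"rot":[0,0,0],"grip":0.3},{"slide":[0,0,0],"rot":[0,0,0],"grip":0.3}])

```text
time: 8.25
ee_pos: [0.5644, -0.2902, 0.0466]
eef_rot: [-0.093, 0.996, 0.0, 0.0]
ft_force: [-2.5, 2.0, 5.7]
width: 0.0521
grip_force: 15.0
```

Contact is confirmed (5.7 N up). I'll open, retreat and look.

>>> arm_command(steps=[{"slide":[0,0,0],"rot":[0,0,0],"grip":0.8},{"slide":[0,0,0],"rot":[0,0,0],"grip":1},{"slide":[0,0,0],"rot":[0,0,0],"grip":1},{"slide":[0,0,0],"rot":[0,0,0],"grip":1},{"slide":[0,0,0.02],"rot":[0,0,0],"grip":1},{"slide":[0,0,0.05],"rot":[0,0,0],"grip":1},{"slide":[0.02,0,0.06],"rot":[0,0,0],"grip":1},{"slide":[0.03,0,0.06],"rot":[0,0,0],"grip":1}])

```text
time: 9.25
ee_pos: [0.6121, -0.2907, 0.2359]
eef_rot: [-0.093, 0.996, -0.001, 0.001]
ft_force: [1.6, -1.1, 0.4]
width: 0.0871
grip_force: 0.0
```

```bash
cat > chk.py <<'E'
import sys
from h import *; from bench import eyes
np.set_printoptions(precision=4,suppress=True)
p=eyes.camera('wrist');cv2.imwrite(f'pics/{sys.argv[2]}.png',p['pixels'][:,:,::-1]);np.save(f'pics/{sys.argv[2]}.npy',p,allow_pickle=True)
c=sys.argv[1];x=[float(v) for v in sys.argv[3:6]];z0=float(sys.argv[6])
q=proj(p,box8(*x,z0));lo=q.min(0)-10;hi=q.max(0)+10
m=mask(p,c,(*np.maximum(lo,0),*np.minimum(hi,[640,400])),90,20);ys,xs=np.nonzero(m)
print(m.sum(),xs.min(),xs.max(),ys.min(),ys.max(),fit([(p,m)],x,z0))
E
python3 chk.py red r1 .565 -.29 .19 .038
```

```text
3345.0 301 351 109 177 [ 0.5667 -0.2903  0.1896  0.0298]
```

View pics/r1.png

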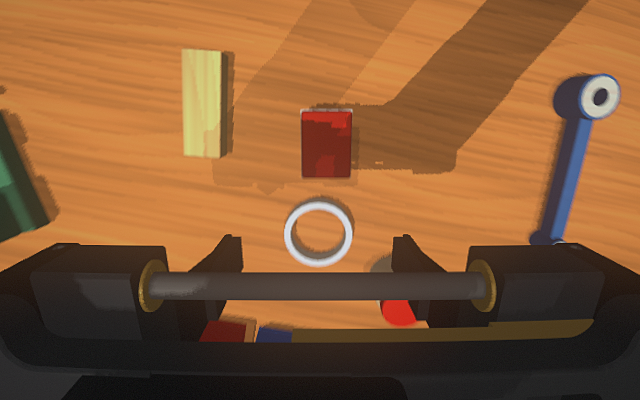

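Red sits square on green at (301–351, 109–177), within 2 mm of centre. Next is yellow.

>>> arm_command(steps=[{"slide":[-0.01,0.035,0],"rot":[0,0,-3.5],"grip":1},{"slide":[-0.015,0.05,0],"rot":[0,0,0],"grip":1},{"slide":[-0.015,0.05,0],"rot":[0,0,0],"grip":1},{"slide":[-0.015,0.05,0],"rot":[0,0,0],"grip":1},{"slide":[-0.015,0.05,0],"rot":[0,0,0],"grip":1},{"slide":[-0.015,0.05,0],"rot":[0,0,0],"grip":1},{"slide":[-0.015,0.05,0],"rot":[0,0,0],"grip":1},{"slide":[-0.015,0.05,0],"rot":[0,0,0],"grip":1}])

```text
time: 10.3
ee_pos: [0.4966, 0.0962, 0.2331]
eef_rot: [-0.063, 0.998, 0.0, 0.001]
ft_force: [1.0, 0.6, -0.3]
width: 0.0871
grip_force: 0.0
```

>>> arm_command(steps=[{"slide":[-0.01,0.05,0],"rot":[0,0,0],"grip":1},{"slide":[-0.01,0.05,0],"rot":[0,0,0],"grip":1},{"slide":[-0.01,0.03,-0.02],"rot":[0,0,0],"grip":1},{"slide":[-0.002,0.018,-0.04],"rot":[0,0,0],"grip":1},{"slide":[0,0,-0.05],"rot":[0,0,0],"grip":1},{"slide":[0,0,-0.02],"rot":[0,0,0],"grip":1},{"slide":[0,0,0],"rot":[0,0,0],"grip":1},{"slide":[0,0,0],"rot":[0,0,0],"grip":1}])

```text
time: 11.3
ee_pos: [0.466, 0.2432, 0.1033]
eef_rot: [-0.063, 0.998, 0.001, 0.001]
ft_force: [-0.8, -0.7, 1.1]
width: 0.0869
grip_force: 0.0
```

>>> arm_command(steps=[{"slide":[-0.0005,-0.001,-0.03],"rot":[0,0,0],"grip":1},{"slide":[0,0,-0.03],"rot":[0,0,0],"grip":1},{"slide":[0,0,-0.015],"rot":[0,0,0],"grip":1},{"slide":[0,0,-0.008],"rot":[0,0,0],"grip":1},{"slide":[0,0,0],"rot":[0,0,0],"grip":0.5},{"slide":[0,0,0],"rot":[0,0,0],"grip":0.3},{"slide":[0,0,0],"rot":[0,0,0],"grip":0.3},{"slide":[0,0,0],"rot":[0,0,0],"grip":0.3}])

```text
time: 12.3
ee_pos: [0.4648, 0.242, 0.0189]
eef_rot: [-0.063, 0.998, 0.0, 0.0]
ft_force: [-0.2, -0.5, 0.2]
width: 0.0547
grip_force: 0.0
```

>>> arm_command(steps=[{"slide":[0,0,0],"rot":[0,0,0],"grip":0.3},{"slide":[0,0,0],"rot":[0,0,0],"grip":0.3},{"slide":[0,0,0.01],"rot":[0,0,0],"grip":0.3},{"slide":[0,0,0.05],"rot":[0,0,0],"grip":0.3},{"slide":[0,0,0.06],"rot":[0,0,0],"grip":0.3},{"slide":[0,0,0.05],"rot":[0,0,0],"grip":0.3},{"slide":[0.01,-0.03,0.05],"rot":[0,0,0],"grip":0.3},{"slide":[0.015,-0.05,0],"rot":[0,0,0],"grip":0.3}])

```text
time: 13.3
ee_pos: [0.491, 0.1631, 0.2431]
eef_rot: [-0.065, 0.998, 0.002, 0.003]
ft_force: [0.8, -0.8, -2.7]
width: 0.0519
grip_force: 15.0
```

>>> arm_command(steps=[{"slide":[0.01,-0.05,0],"rot":[0,0,0],"grip":0.3},{"slide":[0.01,-0.05,0],"rot":[0,0,0],"grip":0.3},{"slide":[0.015,-0.05,0],"rot":[0,0,0],"grip":0.3},{"slide":[0.015,-0.05,0],"rot":[0,0,0],"grip":0.3},{"slide":[0.015,-0.05,0],"rot":[0,0,0],"grip":0.3},{"slide":[0.015,-0.05,0],"rot":[0,0,3.4],"grip":0.3},{"slide":[0.015,-0.05,0],"rot":[0,0,0],"grip":0.3},{"slide":[0.01,-0.05,0],"rot":[0,0,0],"grip":0.3}])

```text
time: 14.3
ee_pos: [0.5948, -0.2394, 0.2386]
eef_rot: [-0.093, 0.996, 0.0, -0.0]
ft_force: [0.4, -0.2, -1.3]
width: 0.0519
grip_force: 15.0
```

>>> arm_command(steps=[{"slide":[0.01,-0.035,0],"rot":[0,0,0],"grip":0.3},{"slide":[0.005,-0.018,0],"rot":[0,0,0],"grip":0.3},{"slide":[0,0,0],"rot":[0,0,0],"grip":0.3},{"slide":[0,0,0],"rot":[0,0,0],"grip":0.3},{"slide":[0,0,0],"rot":[0,0,0],"grip":0.3},{"slide":[0,0,0],"rot":[0,0,0],"grip":0.3},{"slide":[0,0,0],"rot":[0,0,0],"grip":0.3},{"slide":[0,0,0],"rot":[0,0,0],"grip":0.3}])

```text
time: 15.3
ee_pos: [0.6096, -0.291, 0.2385]
eef_rot: [-0.092, 0.996, 0.0, 0.0]
ft_force: [-0.7, 0.2, -2.1]
width: 0.0523
grip_force: 15.0
```

```bash
python3 snap.py w4
python3 - <<'E'
from h import *
p=np.load('pics/w4.npy',allow_pickle=True).item()
h=p['pixels'][:,:,:]
print([(r,h[r,317].tolist()) for r in range(180,216,2)]); print([(c,h[212,c].tolist()) for c in list(range(254,274,2))+list(range(360,384,2))])
E
```

```text
15.35 [ 0.6096 -0.2911  0.2385] [-0.0924  0.9957  0.      0.0001] 0.05162630509961192
[[307.2152   0.     316.8456]
 [  0.     307.2152 202.6646]
 [  0.       0.       1.    ]] -0.04800633552380175 [[-0.1837  0.9432  0.2768  0.5343]
 [ 0.983   0.1766  0.0506 -0.3053]
 [-0.0011  0.2813 -0.9596  0.4005]
 [ 0.      0.      0.      1.    ]]
[(180, [213, 136, 69]), (182, [201, 127, 66]), (184, [198, 126, 65]), (186, [221, 142, 72]), (188, [216, 137, 70]), (190, [218, 137, 72]), (192, [116, 83, 23]), (194, [116, 83, 16]), (196, [117, 84, 22]), (198, [119, 85, 20]), (200, [119, 86, 23]), (202, [114, 83, 24]), (204, [146, 134, 128]), (206, [118, 84, 12]), (208, [118, 85, 21]), (210, [137, 99, 11]), (212, [161, 118, 18]), (214, [164, 119, 16])]
[(254, [224, 148, 76]), (256, [224, 152, 77]), (258, [224, 151, 76]), (260, [229, 151, 75]), (262, [153, 114, 74]), (264, [154, 110, 19]), (266, [161, 116, 25]), (268, [162, 117, 21]), (270, [162, 116, 21]), (272, [163, 117, 17]), (360, [162, 116, 17]), (362, [162, 117, 20]), (364, [162, 117, 19]), (366, [161, 115, 22]), (368, [163, 117, 19]), (370, [152, 110, 17]), (372, [127, 94, 24]), (374, [220, 141, 78]), (376, [219, 140, 70]), (378, [218, 140, 71]), (380, [218, 141, 70]), (382, [215, 136, 69])]
```

>>> arm_command(steps=[{"slide":[-0.02,0.001,-0.01],"rot":[0,0,0],"grip":0.3},{"slide":[-0.0236,0,-0.03],"rot":[0,0,0],"grip":0.3},{"slide":[0,0,-0.04],"rot":[0,0,0],"grip":0.3},{"slide":[0,0,-0.03],"rot":[0,0,0],"grip":0.3},{"slide":[0,0,-0.02],"rot":[0,0,0],"grip":0.3},{"slide":[0,0,-0.012],"rot":[0,0,0],"grip":0.3},{"slide":[0,0,0],"rot":[0,0,0],"grip":0.3},{"slide":[0,0,0],"rot":[0,0,0],"grip":0.3}])

```text
time: 16.35
ee_pos: [0.5666, -0.2905, 0.0976]
eef_rot: [-0.092, 0.996, -0.0, 0.001]
ft_force: [-0.1, -0.5, -2.4]
width: 0.0519
grip_force: 15.0
```

>>> arm_command(steps=[{"slide":[-0.0005,0.0005,-0.008],"rot":[0,0,0],"grip":0.3},{"slide":[0,0,-0.004],"rot":[0,0,0],"grip":0.3},{"slide":[0,0,-0.002],"rot":[0,0,0],"grip":0.3},{"slide":[0,0,-0.001],"rot":[0,0,0],"grip":0.3},{"slide":[0,0,-0.0005],"rot":[0,0,0],"grip":0.3},{"slide":[0,0,0],"rot":[0,0,0],"grip":0.3},{"slide":[0,0,0],"rot":[0,0,0],"grip":0.3},{"slide":[0,0,0],"rot":[0,0,0],"grip":0.3}])

```text
time: 17.35
ee_pos: [0.5655, -0.2896, 0.0828]
eef_rot: [-0.092, 0.996, 0.0, 0.0]
ft_force: [-7.5, 4.4, 15.5]
width: 0.0522
grip_force: 15.0
```

>>> arm_command(steps=[{"slide":[0,0,0.001],"rot":[0,0,0],"grip":0.3},{"slide":[0,0,0],"rot":[0,0,0],"grip":0.3},{"slide":[0,0,0],"rot":[0,0,0],"grip":0.7},{"slide":[0,0,0],"rot":[0,0,0],"grip":1},{"slide":[0,0,0],"rot":[0,0,0],"grip":1},{"slide":[0,0,0],"rot":[0,0,0],"grip":1},{"slide":[0,0,0.02],"rot":[0,0,0],"grip":1},{"slide":[0,0,0.04],"rot":[0,0,0],"grip":1}])

```text
time: 18.35
ee_pos: [0.5648, -0.2893, 0.1425]
eef_rot: [-0.092, 0.996, 0.0, -0.001]
ft_force: [1.0, -0.2, -0.6]
width: 0.0867
grip_force: 0.0
```

>>> arm_command(steps=[{"slide":[0.01,0,0.04],"rot":[0,0,0],"grip":1},{"slide":[0.01,0,0.04],"rot":[0,0,0],"grip":1},{"slide":[0.01,0,0.02],"rot":[0,0,0],"grip":1},{"slide":[0.01,0,0],"rot":[0,0,0],"grip":1},{"slide":[0,0,0],"rot":[0,0,0],"grip":1},{"slide":[0,0,0],"rot":[0,0,0],"grip":1},{"slide":[0,0,0],"rot":[0,0,0],"grip":1},{"slide":[0,0,0],"rot":[0,0,0],"grip":1}])

```text
time: 19.35
ee_pos: [0.6052, -0.2897, 0.2418]
eef_rot: [-0.092, 0.996, 0.0, -0.0]
ft_force: [0.5, -0.7, -0.2]
width: 0.0872
grip_force: 0.0
```

```bash
python3 chk.py yellow y1 .566 -.29 .19 .076
```

```text
4082.0 297 356 117 190 [ 0.5661 -0.29    0.18    0.0287]
```

View pics/y1.png

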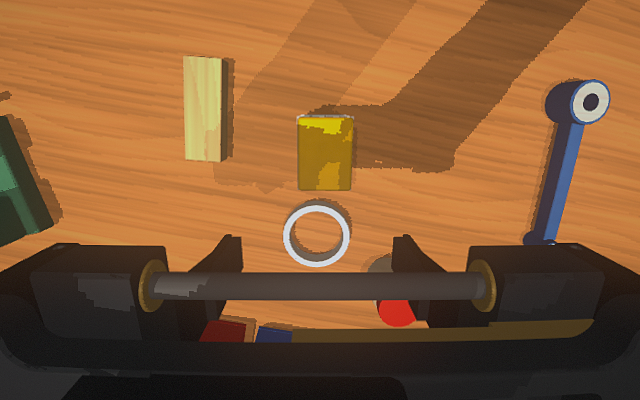

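The stack is good: yellow at (297–356, 117–190), within 1 mm of red. Now the lever.

>>> arm_command(steps=[{"slide":[-0.005,0.045,0],"rot":[0,0,-2.1],"grip":1},{"slide":[-0.005,0.05,0],"rot":[0,0,0],"grip":1},{"slide":[-0.005,0.05,0],"rot":[0,0,0],"grip":1},{"slide":[-0.005,0.05,0],"rot":[0,0,0],"grip":1},{"slide":[-0.005,0.05,0],"rot":[0,0,0],"grip":1},{"slide":[-0.005,0.045,0],"rot":[0,0,0],"grip":1},{"slide":[0,0.015,0],"rot":[0,0,0],"grip":1},{"slide":[0,0,0],"rot":[0,0,0],"grip":1}])

```text
time: 20.4
ee_pos: [0.5755, 0.0158, 0.242]
eef_rot: [-0.075, 0.997, 0.0, 0.0]
ft_force: [0.1, -0.7, 0.0]
width: 0.0871
grip_force: 0.0
```

```bash
python3 snap.py l1
```

```text
20.45 [0.5756 0.0142 0.242 ] [-0.0737  0.9973 -0.0003  0.    ] 0.0870054730081966
[[307.2152   0.     316.8456]
 [  0.     307.2152 202.6646]
 [  0.       0.       1.    ]] -0.04800633552380175 [[-0.1488  0.9488  0.2784  0.4998]
 [ 0.9889  0.1432  0.0407  0.0042]
 [-0.0012  0.2814 -0.9596  0.404 ]
 [ 0.      0.      0.      1.    ]]
```

View pics/l1.png

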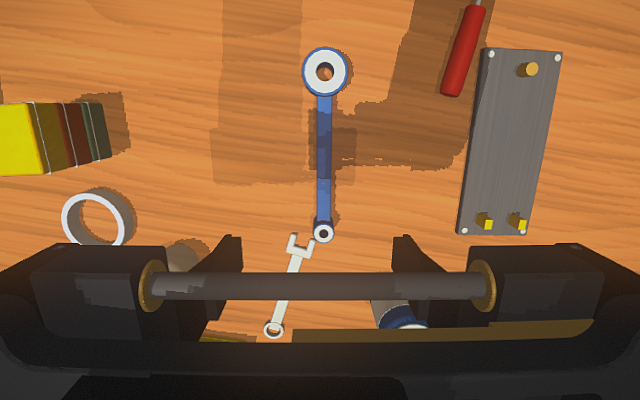

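Lever hub top at (325,71), eye (323,233). The pin top is at (532,69) and the fork blocks at (487,223) and (520,222).

Run:
```python
from h import *
np.set_printoptions(precision=4,suppress=True)
p=np.load('pics/l1.npy',allow_pickle=True).item()
l=w(p,[(325,72),(323.3,233)],.044);d=l[1]-l[0];print(l,np.linalg.norm(d),np.arctan2(d[1],d[0]),'bal',l[0]+d*60/190)
print('pin',w(p,[(532.5,69)],.032),'fork',w(p,[(487,223),(520.5,222)],.034))
```

```text
[[0.4556 0.0062]
 [0.6424 0.0335]] 0.1887898412458248 0.145142640815006 bal [0.5145 0.0148]
pin [[0.4116 0.2422]] fork [[0.6014 0.2427]
 [0.5935 0.2871]]
```

>>> arm_command(steps=[{"slide":[-0.03,0.0006,-0.03],"rot":[0,0,0],"grip":1},{"slide":[-0.031,0,-0.04],"rot":[0,0,0],"grip":1},{"slide":[0,0,-0.05],"rot":[0,0,0],"grip":1},{"slide":[0,0,-0.05],"rot":[0,0,0],"grip":1},{"slide":[0,0,-0.03],"rot":[0,0,0],"grip":1},{"slide":[0,0,-0.012],"rot":[0,0,0],"grip":1},{"slide":[0,0,0],"rot":[0,0,0],"grip":0.7},{"slide":[0,0,0],"rot":[0,0,0],"grip":0.7}])

```text
time: 21.45
ee_pos: [0.5156, 0.0156, 0.0313]
eef_rot: [-0.074, 0.997, 0.0, 0.001]
ft_force: [-0.5, 0.2, 0.6]
width: 0.0742
grip_force: 0.0
```

>>> arm_command(steps=[{"slide":[-0.001,-0.001,-0.014],"rot":[0,0,0],"grip":0.7},{"slide":[0,0,-0.01],"rot":[0,0,0],"grip":0.5},{"slide":[0,0,0],"rot":[0,0,0],"grip":0.3},{"slide":[0,0,0],"rot":[0,0,0],"grip":0.3},{"slide":[0,0,0],"rot":[0,0,0],"grip":0},{"slide":[0,0,0],"rot":[0,0,0],"grip":0},{"slide":[0,0,0],"rot":[0,0,0],"grip":0},{"slide":[0,0,0],"rot":[0,0,0],"grip":0}], newtons=50)

```text
time: 22.45
ee_pos: [0.5137, 0.015, 0.0062]
eef_rot: [-0.074, 0.997, 0.0, 0.0]
ft_force: [-0.7, 0.5, 3.3]
width: 0.0179
grip_force: 50.0
```

>>> arm_command(steps=[{"slide":[0,0,0],"rot":[0,0,0],"grip":0},{"slide":[0,0,0],"rot":[0,0,0],"grip":0},{"slide":[0,0,0.005],"rot":[0,0,0],"grip":0},{"slide":[0,0,0.01],"rot":[0,0,0],"grip":0},{"slide":[0,0,0.015],"rot":[0,0,0],"grip":0},{"slide":[0,0,0.02],"rot":[0,0,0],"grip":0},{"slide":[0,0,0.02],"rot":[0,0,0],"grip":0},{"slide":[0,0,0],"rot":[0,0,0],"grip":0}], newtons=50)

```text
time: 23.45
ee_pos: [0.5148, 0.015, 0.078]
eef_rot: [-0.074, 0.997, 0.0, 0.002]
ft_force: [0.7, -0.3, -4.9]
width: 0.0176
grip_force: 50.0
```

>>> arm_command(steps=[{"slide":[-0.004,0.015,0.015],"rot":[0,0,-1],"grip":0},{"slide":[-0.007,0.035,0.007],"rot":[0,0,0],"grip":0},{"slide":[-0.008,0.045,0],"rot":[0,0,0],"grip":0},{"slide":[-0.008,0.045,0],"rot":[0,0,0],"grip":0},{"slide":[-0.008,0.045,0],"rot":[0,0,0],"grip":0},{"slide":[-0.006,0.03,0],"rot":[0,0,0],"grip":0},{"slide":[-0.003,0.015,0],"rot":[0,0,0],"grip":0},{"slide":[0,0.005,0],"rot":[0,0,0],"grip":0}])

```text
time: 24.45
ee_pos: [0.4693, 0.2499, 0.0975]
eef_rot: [-0.066, 0.998, -0.0, -0.0]
ft_force: [0.0, -0.6, -5.5]
width: 0.0176
grip_force: 50.0
```

>>> arm_command(steps=[{"slide":[0,0,0],"rot":[0,0,0],"grip":0},{"slide":[0,0,0],"rot":[0,0,0],"grip":0},{"slide":[0,0,0],"rot":[0,0,0],"grip":0},{"slide":[0,0,0],"rot":[0,0,0],"grip":0},{"slide":[0,0,0],"rot":[0,0,0],"grip":0},{"slide":[0,0,0],"rot":[0,0,0],"grip":0},{"slide":[0,0,0],"rot":[0,0,0],"grip":0},{"slide":[0,0,0],"rot":[0,0,0],"grip":0}])

```text
time: 25.45
ee_pos: [0.4695, 0.25, 0.098]
eef_rot: [-0.065, 0.998, 0.0, -0.0]
ft_force: [-0.0, -0.4, -3.8]
width: 0.0175
grip_force: 50.0
```

```bash
python3 snap.py f1
python3 - <<'E'
import cv2,numpy as np
from bench import eyes
a=cv2.imread('pics/f1.png')[:300]
p=eyes.camera('scene');np.save('pics/s1.npy',p,allow_pickle=True)
b=cv2.resize(p['pixels'][170:310,310:470,::-1],(640,560)[:2] if 0 else (343,300),interpolation=cv2.INTER_CUBIC)
cv2.imwrite('pics/f1c.png',cv2.resize(np.hstack([a[:,150:600],b]),(793,300)))
E
```

```text
25.5 [0.4695 0.25   0.098 ] [-0.0655  0.9979  0.     -0.    ] 0.01749858661609983
[[307.2152   0.     316.8456]
 [  0.     307.2152 202.6646]
 [  0.       0.       1.    ]] -0.04800633552380175 [[-0.1302  0.9514  0.2791  0.3935]
 [ 0.9915  0.1252  0.0356  0.2398]
 [-0.0011  0.2813 -0.9596  0.26  ]
 [ 0.      0.      0.      1.    ]]
```

View pics/f1c.png

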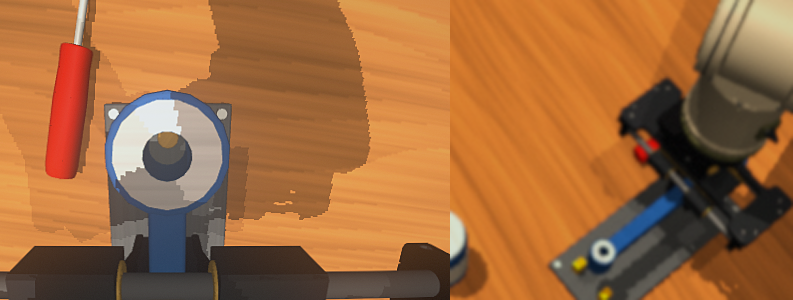

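In the wrist view (crop x+150) the hub bore is at (317,156) with the brass pin seen through it. In the scene view the eye is near (381,287), with the fork blocks on either side of it.

Run:
```python
from h import *
np.set_printoptions(precision=4,suppress=True)
p=np.load('pics/f1.npy',allow_pickle=True).item();s=np.load('pics/s1.npy',allow_pickle=True).item()
print('hub',[w(p,[(317,152.5),(317,156)],z) for z in(.132,.136)],'pin seen',w(p,[(317.5,140)],.032))
print('eye',w(s,[(380.9,287.1)],.136))
S=lambda l:[(310+(a-450)*160/343,170+b*140/300) for a,b in l]
print('eye',w(s,S([(602,251)]),.136),'forks',w(s,S([(579,264),(605,294)]),.036))
```

```text
hub [array([[0.4092, 0.2418],
       [0.4107, 0.242 ]]), array([[0.4088, 0.2417],
       [0.4101, 0.2419]])] pin seen [[0.4124 0.2425]]
eye [[0.6006 0.2674]]
eye [[0.6006 0.2675]] forks [[0.6044 0.2474]
 [0.5977 0.2923]]
```

Hub is about 3 mm from the pin axis and eye about 3 mm from the fork middle. The lever is level at roughly 80 mm over the plate.

```bash
python3 -c "
from bench import order;print(order.close_job())"
```

```text
the job is handed in; nothing more can be done
None
```

I handed the job in at about 26 s. Red is stacked on green and yellow on red, each measured about 2 mm or less off centre. The lever is held level about 80 mm above the plate, its hub and eye each about 3 mm from the pin and fork; no verdict came back.

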